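# Open the hold-down and set up the next birch billet

## Robot

A 6-joint arm with a two-finger parallel gripper is mounted at the origin on the work surface. World frame = base frame: x ahead of the robot, y to its left, z up, the work surface at z = 0. Lengths are in m, angles in rad, forces in N, time in s.
With the tool pointing down it reaches from about 0.275 to 1 m from the base axis. Payload 8.4 kg.
Tool frame: the origin (TCP) lies on the centre line of the jaws, within the pads' length; the fingertips stand 17 mm ahead of it and the grasp point (between the pads) lies 2 mm behind it (bot.tcp_to_tips is the z of the fingertips in the tool frame, in m); z points along the fingers, y is the line along which they close (so a half turn about z gives the same grasp; the last joint's range is limited). The gripper opens to 85 mm and grips with 20 to 120 N. Pads are 22 mm wide; open, the fingers measure 114 mm over their backs; the gripper's body (76 mm by 85 mm) begins 54 mm behind the grasp point. The pads swing forward as they close: fully open they stand 13 mm farther back than shut.
Start: joints at [-1.334, 0.353, 1.633, -0, 1.155, -0.002], TCP at [0.148, -0.607, 0.216] pointing down, gripper open.
Joint ranges: [-2.63, 2.63], [-0.92, 2.1], [0.06, 2.66], [-1.3, 4.44], [0, 2.69], [-3.02, 3.02]. Speed limits (rad/s): [2.22, 2.22, 2.79, 3.14, 3.14, 3.14].

## Interface

Orientations are given as a unit quaternion [x, y, z, w].
In Python, from workcell import bot, hand, kinematics, get_obs, vision, hand_in gives the robot as it stands. The module is installed in compiled form; this text tells all that it offers. Calls block until the motion is done:
- bot.reach(position, orientation): joint-space move of the TCP to a pose.
- bot.servo_line(position, ori=None, velocity=0.15): straight line of the TCP; ori=None keeps the orientation; velocity is the mean speed in m/s.
- bot.goto_joints(angles): joint-space move.
- hand.move_gripper(opening, strength=None): finger opening in m; strength is the grip in N (None keeps the last); returns when the fingers have stopped.
- bot.dwell(seconds).
- kinematics.solve_ik(position, orientation): joint angles nearest the present ones, or None.
- get_obs(): the state.
- vision.read_camera(name): name is "scene" or "top" or "wrist"; returns a dict with "frame" (384x512x3 uint8, red, green, blue), "intrinsics" (3x3 intrinsics, pixels), "view" (4x4, takes a point from world to camera coordinates). Camera axes: x right, y down, z forward; pixel columns grow to the right and rows downward; lengths in m; the calibration is good to about 2 mm. A picture is of the moment at which its call begins. There is no depth.
A pose or a line that the arm cannot do raises bot.IKError and nothing moves.
- hand_in(): hands the job in; it is judged then, once.
The state is a dict: "time_s": time; "joint_pos": joint angles; "joint_vel": joint speeds; "joint_efforts": joint torques, N m; "position": TCP position; "orientation": TCP orientation; "wrist_force": force on the tool from outside, world axes, zero at the start; "ft_torque": the same for the moment, N m; "gripper_width": finger opening in m; "grip_force": force on a finger pad.
Only numpy, scipy, OpenCV 4.12 (cv2) and the standard library are available. Lean on these libraries where they do the work, as an engineer would, in place of code of your own. Each camera call takes 0.05 s, during which the arm holds its last target. There are 200 camera calls.

## Task

Set up the hewing station for the next billet: swing the red counterweighted hold-down arm up past its balance point so that it rests open by itself, then clear the leftover wooden offcut from the station into the green tray. Then roll the birch billet along the bed by pushing its side, without lifting it or overrunning, until it lies still on and along the yellow line, and finally set the blue chock down on the bed snug against the middle of the billet's side, either side, parallel to it. Let go of everything, leave the arm open, and do not disturb the oil bottle, mug, tin, jar and tape roll around it.

Things in the scene. Friction and masses are not known exactly. Their poses are not given: they have to be found in the camera images.
- mark (a point): Middle of the yellow line (200 x 10 mm, along x) on the station's bed, a fixed plywood plate 12 mm thick; this point is on its top. x points away from the robot, within the station's yaw; z up. The dark rolling surface spans x -100 to 100, y -100 to 200 mm; the billet starts at +y. The arm's post (steel cheeks up to 112 mm above the bench) stands at x 95 to 165 mm, y -58 to 58 mm.
- hold_arm (a joint): Angle of the red hold-down arm (rad): 0 = down, level over the line; grows as the handle is lifted up and away from the robot, about a level axis parallel to the mark's y. Its counterweight balances it at about 0.72: below that it falls shut, above it falls on open by itself to a stop at 1.45, where it rests. Down, it weighs about 1.2 N at the handle; lightly damped.
- pivot (a point): Fixed point on the arm's hinge axis, 130 mm from the mark along the mark's +x, 77 mm above the bench.
- handle (a point): Grip point on the handle, a round bar 16 mm thick, 160 mm long, parallel to the mark's y, across the free end of the arm like a T; 50 mm to the -y side of the 22 mm square beam, which ends at the bar's middle. Moves with the arm: at angle a it is 190 cos(a) mm from the pivot along the mark's -x and 190 sin(a) mm above it.
- offcut: Flat wooden offcut, 110 x 45 x 28 mm (x, y, z), about 0.1 kg, lying loose on the bed across or near the yellow line under the hold-down arm; origin at the centre of its underside, x along its length.
- tray: Green open plastic tray, fixed, 180 x 130 mm outside, 45 mm high, walls and floor 5 mm; origin at the centre of its underside, x along its length. It stands on the bench to the left or right of the station.
- billet: Birch billet, a round log with white flecked bark, 60 mm in diameter, 140 mm long, about 0.3 kg, lying on the bed parallel to the yellow line at the +y side of it; origin at its centre (on its axis, 30 mm above the bed), x along its axis. Left rolling at 0.1 m/s it runs on 10 to 16 mm, at 0.05 m/s 3 to 4 mm.
- chock: Blue chock: base 100 x 60 x 24 mm (x, y, z) with an upright grip block on its middle, 28 mm in x, 36 mm in y, up to 70 mm above the underside, white band near the top; 0.2 kg, loose on the bench, on the other side from the tray. Origin: centre of the underside. A long side (y = +30 or -30 mm) goes against the billet: when touching, the origin is 59 mm from the billet's axis.
- oil: Bystander: amber oil bottle, 60 mm in diameter, 140 mm tall, at the back on the right. Leave it alone.
- mug: Bystander: blue mug, 80 mm in diameter, 90 mm tall, at the back on the left. Leave it alone.
- waxtin: Bystander: small tin, 48 mm in diameter, 60 mm tall, standing on the back left corner of the station's bed, beyond the dark rolling surface. Leave it alone.
- tape: Bystander: yellow tape roll, 84 mm in diameter, 25 mm tall, near the robot on the right. Leave it alone.
- jar: Bystander: jar with an orange cap, 60 mm in diameter, 80 mm tall, on the bench near the robot, on the left. Leave it alone.

How it is judged:
On the way, in this order (a step that is already met when the one before it is completed fails the run):
1. the hold-down arm rests open by itself, past its balance point at its stop, with the fingers off it (value of joint hold_arm above 1.3 rad and contact force between the fingers and hold_arm below 0.1 N), for 0.2 s.
2. the offcut lies in the tray, let go (x of offcut in the frame of tray between -0.075 and 0.075 m and y of offcut in the frame of tray between -0.055 and 0.055 m and z of offcut in the frame of tray below 0.04 m and contact force between the fingers and offcut below 0.1 N and linear speed of offcut below 0.05 m/s), for 0.2 s.
3. the billet lies still on the yellow line, untouched (y of billet in the frame of mark between -0.013 and 0.013 m and linear speed of billet below 0.01 m/s and contact force between the fingers and billet below 0.1 N), for 0.2 s.
At the end, for the whole second after the job is handed in: Arm rests open (above 1.3 rad); offcut in the tray; billet still, axis within 15 mm of the yellow line, within 50 mm of its middle lengthwise, parallel within 0.2 rad; chock upright on the bed, parallel within 0.2 rad, its origin within 73 mm of the billet's centre from above (59 when touching) (value of joint hold_arm above 1.3 rad and x of offcut in the frame of tray between -0.075 and 0.075 m and y of offcut in the frame of tray between -0.055 and 0.055 m and z of offcut in the frame of tray below 0.04 m and y of billet in the frame of mark between -0.015 and 0.015 m and x of billet in the frame of mark between -0.05 and 0.05 m and angle between the x axis of billet and the x axis of mark, either way round below 0.2 rad and linear speed of each of billet, chock below 0.01 m/s and horizontal distance between chock and billet below 0.073 m and angle between the x axis of chock and the x axis of billet, either way round below 0.2 rad and z of chock in the frame of mark between -0.005 and 0.005 m and angle between chock's own z axis and vertical below 0.08 rad).
It fails at once if the billet is lifted off the bed (more than 15 mm) instead of rolled (z of billet in the frame of mark above 0.045 m).
It fails at once if the billet overruns the yellow line by more than 25 mm (y of billet in the frame of mark below -0.025 m).
It fails at once if a bystander (oil bottle, mug, tin, jar, tape roll) is moved more than 30 mm (distance of any of oil, mug, waxtin, jar, tape from where it was at the start of the episode above 0.03 m).
It also fails if it takes over 69 s, if anything falls off the work surface, if the arm or the gripper's body presses on something with over 40 N, if the wrist force passes 120 N, or if a joint passes its speed limit or range.

## Working session

There is one attempt and no reset: what is moved stays moved. The work goes in short steps, each a Python script; the robot and the scene stay as the last script left them, time stands still between calls to the robot, and variables do not carry over. Pictures are saved under pics/ and viewed, at most 10 in all, crops included, and the job is handed in when it is done.

```bash
mkdir -p pics; python3 - <<'E'
from workcell import bot,hand,vision,get_obs
import cv2,numpy as np,pickle
d={}
for n in("top","scene"):
    r=vision.read_camera(n); d[n]=r; cv2.imwrite(f"pics/{n}0.png",r["frame"][:,:,::-1])
    print(n,np.round(r["intrinsics"],1).tolist(),np.round(r["view"],3).tolist())
pickle.dump(d,open("d0.pkl","wb"))
o=get_obs();print(o["time_s"],o["orientation"],bot.tcp_to_tips)
E
```

```text
top [[416.2, 0.0, 252.5], [0.0, 416.2, 192.2], [0.0, 0.0, 1.0]] [[-0.005, -1.0, -0.003, 0.014], [-0.983, 0.006, -0.182, 0.53], [0.182, 0.002, -0.983, 1.045], [0.0, 0.0, 0.0, 1.0]]
scene [[366.8, 0.0, 252.3], [0.0, 366.8, 199.2], [0.0, 0.0, 1.0]] [[0.854, 0.519, 0.006, -0.456], [0.391, -0.637, -0.664, -0.173], [-0.342, 0.57, -0.747, 1.248], [0.0, 0.0, 0.0, 1.0]]
0.1 [ 9.92880777e-01  1.19110732e-01 -6.91108696e-05 -6.26242773e-04] 0.017
```

View pics/top0.png

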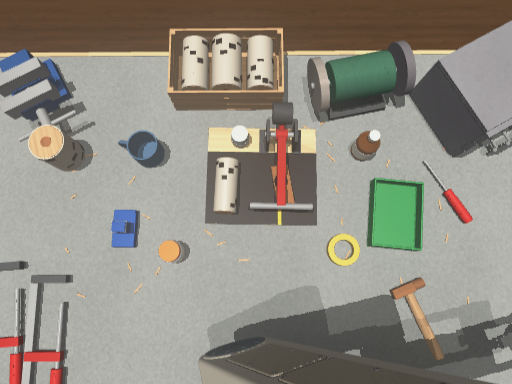

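View pics/scene0.png

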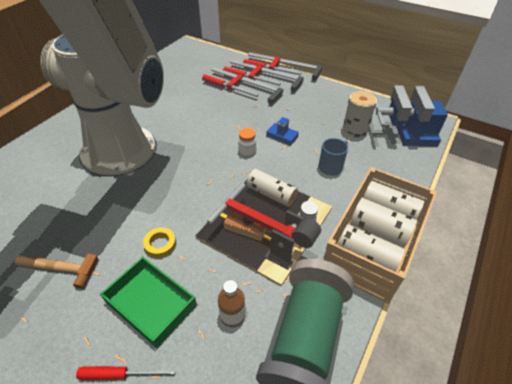

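The top view shows the station with its dark bed (207–316, 153–224), handle bar (250–312, 207), offcut (283, 185), billet (227, 185), chock (124, 228), tray (397, 214), tape (343, 250), oil (366, 145), jar (170, 251), mug (146, 148) and tin (240, 135). The scene view confirms the same layout.

```bash
cat > h.py <<'E'
import numpy as np,cv2,pickle
def ray(r,uv,z):
    K,V=r["intrinsics"],r["view"];R,t=V[:3,:3],V[:3,3]
    uv=np.atleast_2d(np.float64(uv)); d=np.c_[(uv-K[[0,1],[2,2]])/K[0,0],np.ones(len(uv))]@R
    c=-R.T@t; return (c+d*((z-c[2])/d[:,2])[:,None])[:,:2]
def proj(r,P):
    P=np.atleast_2d(P)@r["view"][:3,:3].T+r["view"][:3,3]; p=P@r["intrinsics"].T; return p[:,:2]/p[:,2:]
def mask(r,lo,hi,box=None):
    m=cv2.inRange(cv2.cvtColor(r["frame"],cv2.COLOR_RGB2HSV),lo,hi)
    if box: b=np.zeros_like(m);x0,y0,x1,y1=box;b[y0:y1,x0:x1]=m[y0:y1,x0:x1];m=b
    return m
def pts(m): return np.argwhere(m)[:,::-1].astype(float)
def big(m):
    c=max(cv2.findContours(m,cv2.RETR_EXTERNAL,cv2.CHAIN_APPROX_NONE)[0],key=cv2.contourArea); return c[:,0].astype(np.float32)
def rect(P): # metric points -> centre,size,angle of long side
    (c,s,a)=cv2.minAreaRect(np.float32(P)*1000); a=np.radians(a)
    if s[0]<s[1]: a+=np.pi/2; s=s[::-1]
    a=(a+np.pi/2)%np.pi-np.pi/2
    return np.round(np.array(c)/1000,4),np.round(s,1),round(a,3)
E
python3 - <<'E'
from h import *
d=pickle.load(open("d0.pkl","rb"))
r=d["top"]; h=cv2.cvtColor(r["frame"],cv2.COLOR_RGB2HSV)
for p in [(200,222),(215,220),(300,170),(283,175),(290,195),(280,216),(227,180),(124,216),(124,235),(397,214),(280,207),(283,160)]: print(p,h[p[1],p[0]])
m=mask(r,(0,0,30),(179,90,85),(195,148,325,232)); q=big(cv2.morphologyEx(m,cv2.MORPH_CLOSE,np.ones((9,9))))
print("dark",rect(ray(r,q,.012)))
print("bed",[rect(ray(r,cv2.convexHull(big(mask(r,(0,0,30),(179,255,80),(195,148,325,232))))[:,0],.012))])
m=mask(r,(50,100,40),(75,255,255),(360,160,440,260)); print("tray",rect(ray(r,big(m),.045)))
m=mask(r,(105,120,40),(130,255,255),(100,200,150,260)); q=big(m);print("chock z24",rect(ray(r,q,.024)))
m=mask(r,(22,150,120),(32,255,255),(270,208,290,225)); print("line",pts(m).mean(0) if m.any() else None, ray(r,pts(m),.012).mean(0))
m=mask(r,(8,100,60),(18,255,255),(268,160,300,202)); q=pts(m); print("off",len(q),rect(ray(r,q,.040)))
m=mask(r,(0,0,120),(40,60,255),(210,150,243,216)); q=big(cv2.morphologyEx(m,cv2.MORPH_CLOSE,np.ones((7,7)))); print("billet",rect(ray(r,q,.042)),rect(ray(r,q,.05)))
big_=cv2.resize(r["frame"][95:275,95:445],None,fx=2.28,fy=2.28,interpolation=2); cv2.imwrite("pics/crop.png",big_[:,:,::-1])
s=d["scene"]["frame"][150:290,180:350]; cv2.imwrite("pics/crops.png",cv2.resize(s,None,fx=4,fy=4,interpolation=2)[:,:,::-1])
E
```

```text
(200, 222) [ 26  10 179]
(215, 220) [ 15  24 107]
(300, 170) [11 38 94]
(283, 175) [  2 172 215]
(290, 195) [ 12 132 199]
(280, 216) [ 27 144 236]
(227, 180) [ 19  24 234]
(124, 216) [111 141 195]
(124, 235) [111 139 198]
(397, 214) [ 66 125 177]
(280, 207) [ 15   9 171]
(283, 160) [  2 172 213]
dark (array([0.5499, 0.0603]), array([138.7,  30.2]), np.float64(0.0))
bed [(array([ 0.4855, -0.1101]), array([84.1,  9.8]), np.float64(-1.512))]
tray (array([ 0.4729, -0.3671]), array([178.7, 128.7]), np.float64(-0.11))
chock z24 (array([0.441 , 0.3545]), array([95.5, 60.7]), np.float64(-0.006))
line None [nan nan]
off 262 (array([ 0.5554, -0.0678]), array([102.5,  44.6]), np.float64(0.154))
billet (array([0.5654, 0.0844]), array([170.,  71.]), np.float64(0.061)) (array([0.5637, 0.0839]), array([168.7,  70.4]), np.float64(0.061))<stdin>:10: RuntimeWarning: Mean of empty slice.
  ret = um.true_divide(
```

View pics/crop.png

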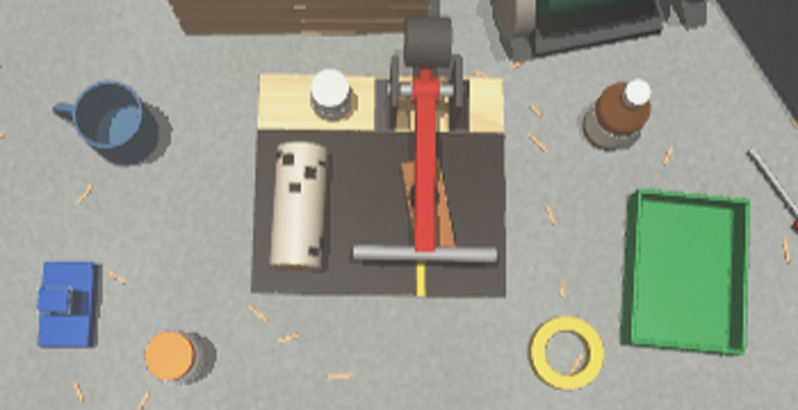

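View pics/crops.png

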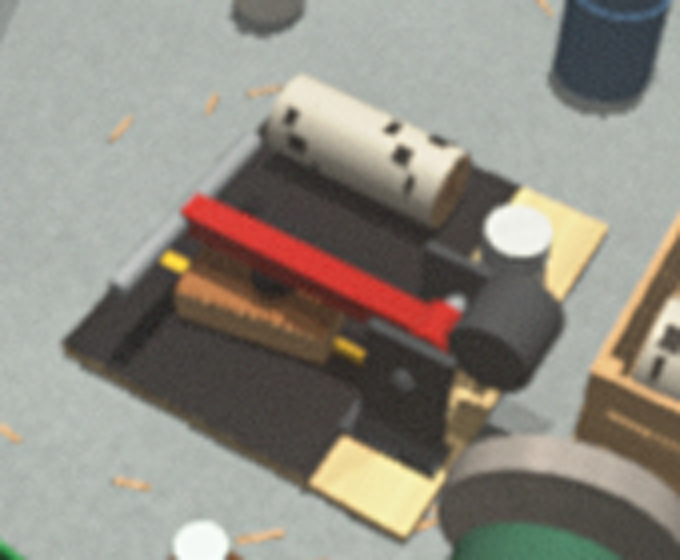

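```bash
python3 - <<'E'
from h import *
d=pickle.load(open("d0.pkl","rb")); r=d["top"]; s=d["scene"]
c=lambda p:np.array(p)/2.28+95
cs=lambda p:np.array(p)/4+[180,150]
print("dark NL NR FR FL",ray(r,c([(251,293),(506,297),(505,131),(257,131)]),.012).round(4).tolist())
print("scene NR corner",ray(s,cs([(64,345)]),.012), "FR plate",ray(s,cs([(403,538)]),.012))
print("line near end",ray(r,c([(421,296)]),.012), "scene line", ray(s,cs([(174,263),(350,350)]),.012))
print("bar ends",ray(r,c([(353,252),(498,255)]),.085).round(4).tolist())
print("beam end/pivot",ray(r,c([(425,250),(427,85)]),.088).round(4).tolist())
print("offcut vis FL, BL(top)",ray(r,c([(402,163),(412,160)]),.040).round(4).tolist(),"near right top",ray(r,c([(455,246)]),.04))
print("offcut scene top corners R side near/far",ray(s,cs([(178,290),(330,335)]),.040).round(4).tolist())
print("billet edges L,R mid",ray(r,c([(275,207),(326,207)]),.042).round(4).tolist(),"ends far,near",ray(r,c([(302,142),(298,268)]),.072).round(4).tolist(),)
print("scene billet axis top ends",ray(s,cs([(303,75),(462,150)]),.065).round(4).tolist())
for n,p,z in [("mug",(112,95),.09),("jar",(170,356),.08),("tape",(567,353),.025),("oil",(636,92),.14),("tin",(330,88),.072)]: print(n,ray(r,c(p),z).round(3))
for n,lo,hi,box in [("chock",(105,120,40),(130,255,255),(100,200,150,260))]:
    q=pts(mask(r,lo,hi,box)); print(q.min(0),q.max(0))
print("chock base corners NL,NR,FR,z24",ray(r,c([(38,346),(97,346),(96,263)]),.024).round(4).tolist(),"grip top z70",ray(r,c([(38,287),(72,287),(72,316),(38,316)]),.07).round(4).tolist())
E
```

```text
dark NL NR FR FL [[0.4526, 0.1388], [0.4462, -0.1608], [0.648, -0.1664], [0.6499, 0.1345]]
scene NR corner [[ 0.45365147 -0.16211562]] FR plate [[ 0.71800072 -0.16995676]]
line near end [[ 0.44793959 -0.06107144]] scene line [[ 0.47677636 -0.06422573]
 [ 0.62056729 -0.06459708]]
bar ends [[0.4895, 0.0179], [0.4852, -0.1424]]
beam end/pivot [[0.4908, -0.0616], [0.6812, -0.0673]]
offcut vis FL, BL(top) [[0.6018, -0.0397], [0.6054, -0.0515]] near right top [[ 0.50271556 -0.09961744]]
offcut scene top corners R side near/far [[0.5063, -0.1002], [0.6125, -0.079]]
billet edges L,R mid [[0.5496, 0.1089], [0.5492, 0.0495]] ends far,near [[0.6193, 0.076], [0.4738, 0.0796]]
scene billet axis top ends [[0.4837, 0.1008], [0.6194, 0.094]]
mug [[0.671 0.291]]
jar [[0.377 0.218]]
tape [[ 0.38  -0.227]]
oil [[ 0.654 -0.289]]
tin [[0.684 0.044]]
[112. 210.] [135. 246.]
chock base corners NL,NR,FR,z24 [[0.3915, 0.382], [0.3911, 0.3139], [0.4876, 0.3194]] grip top z70 [[0.4544, 0.3701], [0.4541, 0.332], [0.4218, 0.3304], [0.422, 0.3682]]
```

The measurements agree with the given sizes. The mark is at (0.549, -0.0635) with yaw -0.022, and the handle grip point is at (0.487, -0.112), z 0.077. First step is to grip the bar and carry it along its arc.

```bash
cat >> h.py <<'E'
YAW=-.022; MARK=np.array([.549,-.0635]); EX=np.array([np.cos(YAW),np.sin(YAW)]); EY=np.array([-EX[1],EX[0]])
def W(x,y): return MARK+x*EX+y*EY
def down(t): return [float(np.cos(t/2)),float(np.sin(t/2)),0.,0.]
TY=np.pi/2+YAW  # closing line along mark x
E
python3 - <<'E'
from h import *
from workcell import bot,hand,vision,get_obs
def P(a,dz=-.004): return [*W(.130-.190*np.cos(a),-.050),.077+.190*np.sin(a)+dz]
q=down(TY); a0=P(0)
hand.move_gripper(.06,20)
bot.reach([a0[0],a0[1],.16],q); bot.servo_line(a0,q,.12)
hand.move_gripper(0,20); o=get_obs(); print(o["time_s"],o["gripper_width"],o["grip_force"],o["wrist_force"].round(1) if hasattr(o["wrist_force"],"round") else o["wrist_force"])
if .012<o["gripper_width"]<.021:
    for a in np.linspace(0,1.4,9)[1:]: bot.servo_line(P(a),None,.15)
    o=get_obs(); print(o["time_s"],o["gripper_width"],o["wrist_force"])
    hand.move_gripper(.06); p=P(1.4); bot.servo_line([p[0],p[1],.34],None,.2)
    bot.servo_line([.50,p[1],.34],None,.25)
r=vision.read_camera("top"); pickle.dump(r,open("d1.pkl","wb")); cv2.imwrite("pics/t1.png",r["frame"][:,:,::-1]); print(get_obs()["time_s"])
E
```

```text
4.1083 0.00022215591559868582 0.0 [ 0.2 -0.4  0.2]
4.1583
```

View pics/t1.png

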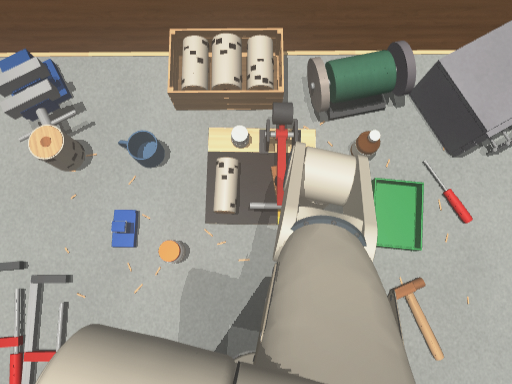

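The picture shows the wrist around (330, 175), which is off from the bar (282, 207), and the fingers closed on nothing. I'll check the pose.

```bash
python3 - <<'E'
from h import *
from workcell import bot,hand,vision,get_obs
from scipy.spatial.transform import Rotation as R
o=get_obs(); print(o["position"],o["orientation"],np.round(o["joint_pos"],3)); print(R.from_quat(o["orientation"]).as_matrix().round(3), down(TY))
r=vision.read_camera("scene");f=r["frame"]; print(proj(r,o["position"]))
w=vision.read_camera("wrist")["frame"]
cv2.imwrite("pics/m2.png",np.hstack([cv2.resize(f[130:330,150:360],(420,400)),cv2.resize(w,(380,400))])[:,:,::-1])
E
```

```text
[ 0.48792595 -0.11215523  0.07303624] [7.14838712e-01 6.99289365e-01 1.16412665e-05 1.11430115e-05] [-0.229  0.356  2.014  0.     0.771 -0.207]
[[ 0.022  1.     0.   ]
 [ 1.    -0.022  0.   ]
 [ 0.     0.    -1.   ]] [0.7148420193917954, 0.6992859839235018, 0.0, 0.0]
[[215.48278796 214.90503642]]
```

View pics/m2.png

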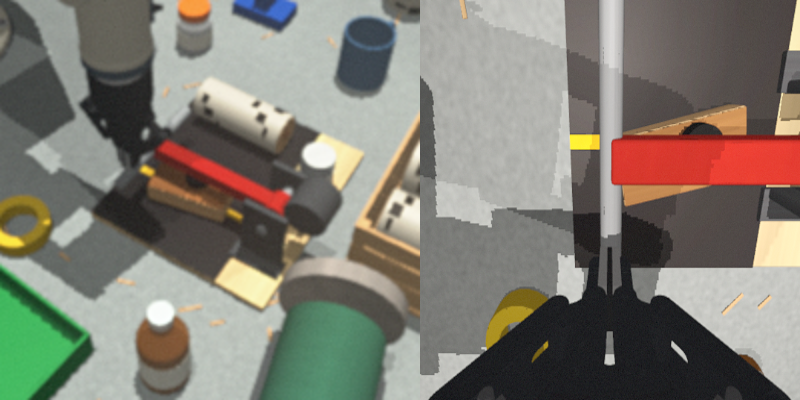

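```bash
python3 - <<'E'
from h import *
from workcell import bot,hand,vision,get_obs
o=get_obs(); print(o["gripper_width"],o["grip_force"],o["wrist_force"])
w=vision.read_camera("wrist")["frame"]; s=vision.read_camera("scene"); x,y=206,190
a=cv2.resize(w[190:384,180:320],(420,582),interpolation=2); b=cv2.resize(s["frame"][185:245,185:225],(380,570),interpolation=2); b=np.vstack([b,np.zeros((12,380,3),np.uint8)])
cv2.imwrite("pics/m3.png",np.hstack([a,b])[:,:,::-1])
E
```

```text
5.933023649411874e-05 0.0 [-0.62868356 -0.17968592  0.35304148]
```

View pics/m3.png

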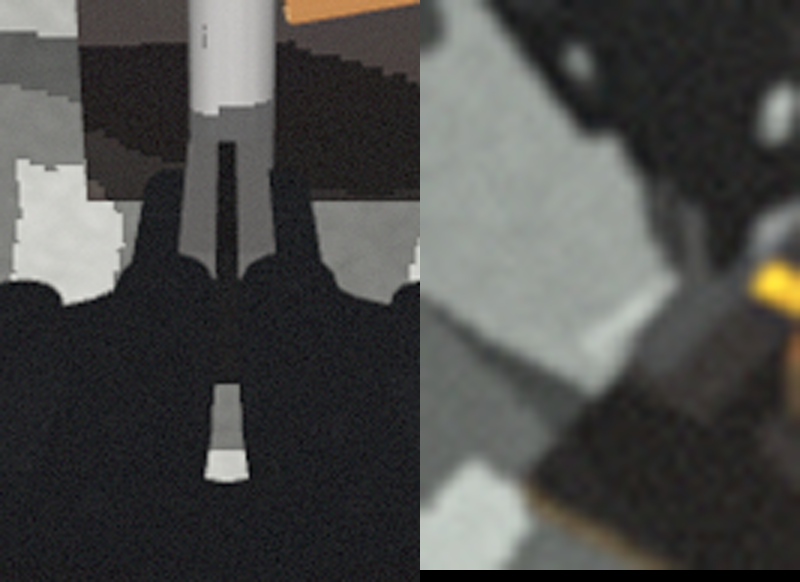

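The closed fingers look centred on the bar, but the width reads 0. I'll lift along the arc a little and check numerically whether the red beam moves.

```bash
cat >> h.py <<'E'
def PH(a,dz=-.004): return [*W(.130-.190*np.cos(a),-.050),.077+.190*np.sin(a)+dz]
def red(r): 
    q=pts(mask(r,(0,130,120),(6,255,255),(180,150,300,260)))
    return len(q),q.min(0),q.max(0),q.mean(0).round(1)
E
python3 - <<'E'
from h import *
from workcell import bot,hand,vision,get_obs
d=pickle.load(open("d0.pkl","rb")); print(proj(d["top"],[*W(-.06,-.05),.085]))
r=d["scene"]; t=d["top"]
A=[]; uv=[(r,(210,221)),(t,(313.4,206.8))]
M=[x["intrinsics"]@x["view"][:3] for x,_ in uv]
X=cv2.triangulatePoints(M[0],M[1],np.float64([uv[0][1]]).T,np.float64([uv[1][1]]).T); print("bar end",(X[:3]/X[3]).ravel())
print(red(vision.read_camera("scene")))
for a in(.1,.2):
    bot.servo_line(PH(a),None,.08); o=get_obs(); print(o["gripper_width"],o["wrist_force"],red(vision.read_camera("scene")))
print(o["time_s"])
E
```

```text
[[301.39254787 205.85849132]]
bar end [ 0.48813997 -0.14168558  0.07854312]
(570, array([229., 200.]), array([294., 237.]), array([263.1, 218.1]))
-0.0002831704529618071 [ 0.25608306  0.7035254  -0.4400349 ] (604, array([226., 198.]), array([294., 237.]), array([261.4, 217.2]))
-0.0002572919204603946 [-0.94749511 -0.45980393  0.1380866 ] (599, array([226., 199.]), array([294., 237.]), array([261.8, 217.4]))
5.225
```

```bash
python3 - <<'E'
from h import *
from workcell import bot,hand,vision,get_obs
def shot():
    w=vision.read_camera("wrist"); p=np.array(get_obs()["position"]); f=w["frame"].copy()
    u=proj(w,[p,p+[0,0,-.017],[*W(-.06,-.05),.085],[*W(-.06,-.08),.077]]); print(u.round(0).tolist())
    for c,k in zip([(255,0,255),(0,255,255),(0,255,0),(255,128,0)],u): cv2.circle(f,(int(k[0]),int(k[1])),3,c,-1)
    return f
a=shot(); hand.move_gripper(.05); print(get_obs()["gripper_width"]); b=shot(); t=get_obs()["time_s"]
hand.move_gripper(0,40); o=get_obs(); print(o["gripper_width"],t,o["time_s"])
cv2.imwrite("pics/m4.png",np.hstack([a[150:,60:450],b[150:,60:450]])[:,:,::-1])
E
```

```text
[[256.0, 239.0], [256.0, 227.0], [251.0, 221.0], [251.0, 255.0]]
0.050187098093724763
[[257.0, 239.0], [256.0, 227.0], [251.0, 221.0], [251.0, 255.0]]
-0.00027246270584027843 5.9083 6.4417
```

View pics/m4.png

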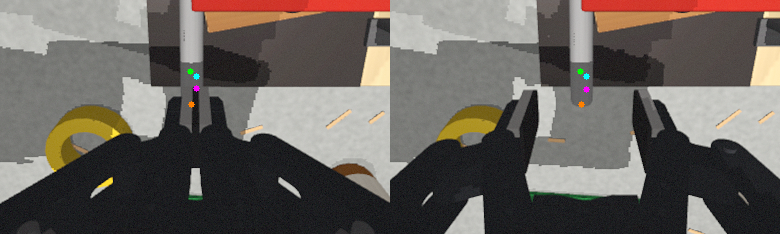

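The picture shows the fingertips imaging about 10 px short of where they should be. That suggests the fingers shut over the bar's upper half and slid off it. I'll grip deeper, at TCP z 0.058, with a narrower opening.

```bash
cat > arm.py <<'E'
from h import *
from workcell import bot,hand,vision,get_obs
DZ=-.019
def P(a): return [*W(.130-.190*np.cos(a),-.058),.077+.190*np.sin(a)+DZ]
a0=P(0); bot.servo_line([a0[0],a0[1],.12],down(TY),.15); hand.move_gripper(.04,20); bot.servo_line(a0,None,.08)
o=get_obs(); print(o["wrist_force"])
hand.move_gripper(0,25); o=get_obs(); print(o["time_s"],o["gripper_width"],o["grip_force"],o["wrist_force"])
if o["gripper_width"]>.01:
    for a in np.linspace(0,1.4,9)[1:]:
        bot.servo_line(P(a),None,.15)
        o=get_obs(); print(round(a,2),o["gripper_width"],np.round(o["wrist_force"],1))
        if o["gripper_width"]<.01: break
    else:
        hand.move_gripper(.05); p=P(1.4); bot.servo_line([p[0],p[1],.33],None,.2); bot.servo_line([.52,p[1],.33],None,.25)
print(get_obs()["time_s"],red(vision.read_camera("scene")))
E
python3 arm.py
```

```text
[-0.00562456 -0.10058973  0.30085731]
8.4167 0.014757478660122322 26.861405968666077 [1.96398957 0.14885808 4.56653908]
0.18 0.014793289732581191 [ 6.2 -0.1 -2.6]
0.35 0.014404018492304766 [ 7.3 -1.  -3.6]
0.52 0.014515667267126126 [ 6.9 -0.9 -4.2]
0.7 0.014626309328981346 [-2.4 -1.5  0.5]
0.88 0.014066383874920905 [-11.6  -1.7  12.4]
1.05 0.014394263905030166 [-7.5 -0.3 13.1]
1.22 0.014565885674630779 [-3.2 -0.  11.6]
1.4 0.014647786767893266 [ 0.1 -0.1  7.1]
13.075 (78, array([288., 176.]), array([297., 242.]), array([292.8, 226. ]))
```

The bar was gripped (15 mm) and carried to 1.4 rad. Next I'll check the beam in the images and grip the offcut with a guarded descent, since the fingers seem effectively shorter than stated.

```bash
python3 - <<'E'
from h import *
from workcell import bot,hand,vision,get_obs
s=vision.read_camera("scene")
for a in(1.2,1.45): print(a,proj(s,[[*W(.13,0),.088],[*W(.130-.190*np.cos(a),0),.077+.190*np.sin(a)]]).round(0).tolist())
q=pts(mask(s,(0,130,120),(6,255,255),(270,120,340,250))); print(len(q),q.min(0),q.max(0))
T=down(.17); c=[.555,-.0675]
hand.move_gripper(.075,30)
bot.reach([*c,.14],T); bot.servo_line([*c,.042],None,.15)
f0=get_obs()["wrist_force"][2]
for z in np.arange(.038,.012,-.003):
    bot.servo_line([*c,z],None,.06); f=get_obs()["wrist_force"][2]
    if abs(f-f0)>3: break
print("z",z,f-f0)
if abs(f-f0)>3: bot.servo_line([*c,z+.004],None,.06)
w=vision.read_camera("wrist"); cv2.imwrite("pics/w5.png",w["frame"][:,:,::-1])
hand.move_gripper(0,40); o=get_obs(); print(o["gripper_width"],o["grip_force"],o["time_s"],o["position"])
E
```

```text
1.2 [[289.0, 230.0], [267.0, 172.0]]
1.45 [[289.0, 230.0], [286.0, 176.0]]
79 [288. 176.] [297. 242.]
z 0.013999999999999978 -1.737878978196314
0.04397175553011386 41.22504472732544 18.3583 [ 0.55515147 -0.06750283  0.01430469]
```

```bash
python3 - <<'E'
from h import *
from workcell import bot,hand,vision,get_obs
print(get_obs()["wrist_force"])
bot.servo_line([.555,-.0675,.15],None,.2)
o=get_obs(); print(o["gripper_width"],o["wrist_force"])
bot.reach([.473,-.367,.15],down(-.10)); bot.servo_line([.473,-.367,.014],None,.15); print(get_obs()["wrist_force"])
hand.move_gripper(.062); bot.servo_line([.473,-.367,.15],None,.25)
print(get_obs()["time_s"])
# go to pushing side of the billet, look on the way
hand.move_gripper(.08); bot.reach([*W(-.002,.21),.15],down(TY))
r=vision.read_camera("top"); s=vision.read_camera("scene"); pickle.dump((r,s),open("d2.pkl","wb"))
print(get_obs()["time_s"])
cv2.imwrite("pics/t6.png",np.hstack([r["frame"][120:270,190:440],s["frame"][150:300,90:340]])[:,:,::-1])
m=mask(r,(5,90,60),(20,255,255),(370,175,425,250)); print("offcut in tray",ray(r,pts(m),.033).mean(0),m.sum()/255)
E
```

```text
[-0.15103701  0.10958915  4.5171085 ]
0.0435731551106945 [ 0.74709663  0.1638113  -1.42771269]
[-0.22215207  0.21499696 -0.6833746 ]
22.4417
24.75
offcut in tray [ 0.46903658 -0.36614486] 681.0
```

View pics/t6.png

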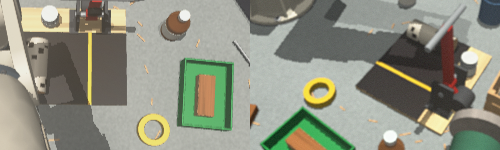

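The offcut lies in the tray at (205, 95 in the left half), the arm stands open and the yellow line is clear. I'll refine the line, then do a gentle two-finger push that stops about 12 mm short.

```bash
cat >> h.py <<'E'
def billet(r,box=(200,140,300,235)):
    m=cv2.morphologyEx(mask(r,(0,0,140),(40,75,255),box),cv2.MORPH_OPEN,np.ones((3,3))); P=ray(r,pts(m),.042)-MARK; P=np.c_[P@EX,P@EY]
    g=(P[:,0]>-.09)&(P[:,0]<.09)&(P[:,1]>-.05); P=P[g]
    out=[]
    for x in np.arange(-.06,.061,.02):
        k=abs(P[:,0]-x)<.004
        if k.sum()>8: out.append((round(x,2),*np.percentile(P[k,1],[2,98]).round(4)))
    return out,P[:,0].min().round(3),P[:,0].max().round(3)
E
python3 - <<'E'
from h import *
from workcell import bot,hand,vision,get_obs
r,s=pickle.load(open("d2.pkl","rb"))
for c,box in((r,(262,145,300,232)),(s,(230,180,330,260))):
    P=ray(c,pts(mask(c,(22,110,100),(34,255,255),box)),.012); P=P[(abs(P[:,1]+.063)<.02)&(P[:,0]>.44)&(P[:,0]<.65)]
    k=np.polyfit(P[:,0],P[:,1],1); print("line yaw",k[0],"y at .549",np.polyval(k,.549),P[:,0].min(),P[:,0].max())
d=pickle.load(open("d0.pkl","rb"));print(billet(d["top"]))
Z=.028
bot.servo_line([*W(-.002,.215),.10],down(TY),.2); bot.servo_line([*W(-.002,.215),Z],None,.15)
f0=np.array(get_obs()["wrist_force"]); bot.servo_line([*W(-.002,.053),Z],None,.05); print(np.array(get_obs()["wrist_force"])-f0)
r=vision.read_camera("top"); print(billet(r))
bot.servo_line([*W(-.002,.075),Z],None,.1); bot.servo_line([*W(-.002,.14),.15],None,.2)
r=vision.read_camera("top"); pickle.dump(r,open("d3.pkl","wb")); print(billet(r),get_obs()["time_s"])
E
```

```text
line yaw -0.01570264787752767 y at .549 -0.06247048220865901 0.4501487997561451 0.6499538332516863
line yaw -0.029032095847382172 y at .549 -0.06375483297435168 0.49498897378053874 0.6326585864389194
([(np.float64(-0.06), np.float64(-0.0459), np.float64(0.21)), (np.float64(-0.04), np.float64(0.1227), np.float64(0.2123)), (np.float64(-0.02), np.float64(0.1205), np.float64(0.213)), (np.float64(0.0), np.float64(0.121), np.float64(0.2139)), (np.float64(0.02), np.float64(0.1188), np.float64(0.2147)), (np.float64(0.04), np.float64(0.1193), np.float64(0.2154)), (np.float64(0.06), np.float64(0.1171), np.float64(0.2163))], np.float64(-0.09), np.float64(0.089))
[-0.11146097  4.56789625  7.01315304]
([(np.float64(-0.06), np.float64(-0.0459), np.float64(0.2088)), (np.float64(-0.04), np.float64(-0.0459), np.float64(0.2096)), (np.float64(-0.02), np.float64(-0.0302), np.float64(0.2104)), (np.float64(0.0), np.float64(-0.0117), np.float64(0.2114)), (np.float64(0.02), np.float64(-0.0462), np.float64(0.2142)), (np.float64(0.04), np.float64(-0.0463), np.float64(0.2128)), (np.float64(0.06), np.float64(-0.0463), np.float64(0.2137))], np.float64(-0.09), np.float64(0.09))
([(np.float64(-0.06), np.float64(0.008), np.float64(0.2088)), (np.float64(-0.04), np.float64(0.0146), np.float64(0.207)), (np.float64(-0.02), np.float64(0.0147), np.float64(0.1006)), (np.float64(0.0), np.float64(0.0175), np.float64(0.2113)), (np.float64(0.02), np.float64(0.0144), np.float64(0.2126)), (np.float64(0.04), np.float64(0.0178), np.float64(0.2154)), (np.float64(0.06), np.float64(-0.0029), np.float64(0.0956))], np.float64(-0.09), np.float64(0.089)) 30.4833
```

```bash
python3 - <<'E'
from h import *
from workcell import vision
r=pickle.load(open("d3.pkl","rb")); s=vision.read_camera("scene"); pickle.dump(s,open("d3s.pkl","wb"))
a=cv2.resize(r["frame"][140:240,200:300],(400,400),interpolation=2); b=cv2.resize(s["frame"][160:260,220:320],(400,400),interpolation=2)
cv2.imwrite("pics/m7.png",np.hstack([a,b])[:,:,::-1])
h=cv2.cvtColor(r["frame"],cv2.COLOR_RGB2HSV)
for row in(170,185,195): print(row,[(c,*h[row,c,1:].tolist()) for c in range(236,276,2)])
E
```

```text
170 [(236, 34, 74), (238, 34, 74), (240, 35, 73), (242, 35, 80), (244, 34, 82), (246, 37, 207), (248, 33, 218), (250, 33, 217), (252, 34, 218), (254, 34, 218), (256, 34, 218), (258, 34, 218), (260, 33, 99), (262, 37, 110), (264, 40, 121), (266, 38, 129), (268, 40, 133), (270, 40, 139), (272, 37, 146), (274, 37, 145)]
185 [(236, 34, 216), (238, 34, 217), (240, 34, 218), (242, 35, 217), (244, 35, 216), (246, 37, 213), (248, 35, 173), (250, 28, 229), (252, 27, 229), (254, 26, 229), (256, 25, 230), (258, 25, 230), (260, 25, 231), (262, 37, 212), (264, 35, 123), (266, 40, 129), (268, 38, 134), (270, 40, 140), (272, 36, 148), (274, 38, 148)]
195 [(236, 14, 107), (238, 7, 104), (240, 5, 102), (242, 10, 99), (244, 8, 95), (246, 11, 96), (248, 5, 97), (250, 33, 214), (252, 18, 236), (254, 18, 236), (256, 18, 236), (258, 17, 236), (260, 16, 236), (262, 17, 236), (264, 36, 170), (266, 35, 130), (268, 40, 177), (270, 39, 188), (272, 32, 207), (274, 24, 234)]
```

View pics/m7.png

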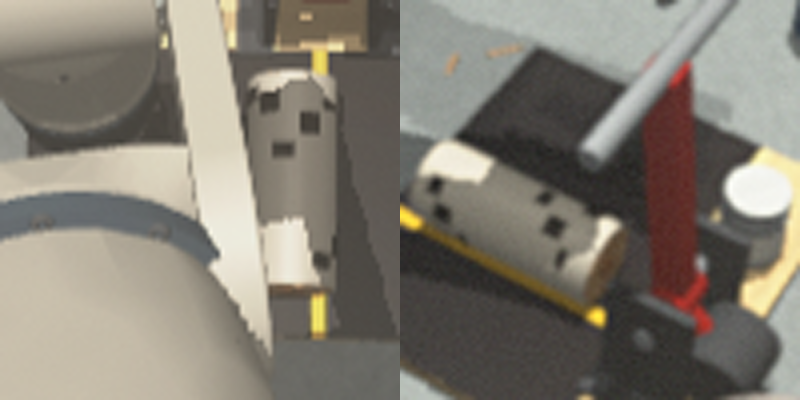

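The billet (top view edges at about 262.5 and 284 px, rows 157–213) now lies just short of the line, with its yellow still visible at 280 px. I'll compute its axis, then do the final nudge.

```bash
python3 - <<'E'
from h import *
r=pickle.load(open("d3.pkl","rb"))
c=lambda p:np.array(p)/4+[200,140]-.375
for row in(110,180,240):pass
P=ray(r,c([(250,130),(336,130),(256,200),(335,200)]),.042)-MARK; print(np.c_[P@EX,P@EY].round(4).tolist())
P=ray(r,c([(290,72),(298,292)]),.06)-MARK; print("ends",np.c_[P@EX,P@EY].round(4).tolist())
P=ray(r,c([(320,60),(319,315)]),.012)-MARK; print("line",np.c_[P@EX,P@EY].round(4).tolist())
d=pickle.load(open("d0.pkl","rb"))["top"]; P=ray(d,np.array([(275,207),(326,207)])/2.28+95,.042)-MARK;print("start",(P@EY).round(4))
E
```

```text
[[0.0359, 0.0494], [0.0368, -0.0079], [-0.0116, 0.0449], [-0.0107, -0.0074]]
ends [[0.0714, 0.0238], [-0.0749, 0.0175]]
line [[0.0934, 0.0012], [-0.0837, 0.001]]
start [0.1723 0.113 ]
```

```bash
python3 - <<'E'
from h import *
from workcell import bot,hand,vision,get_obs
Z=.028
bot.servo_line([*W(-.002,.10),.10],down(TY),.2); bot.servo_line([*W(-.002,.09),Z],None,.15)
bot.servo_line([*W(-.002,.035),Z],None,.035); bot.dwell(.2)
bot.servo_line([*W(-.002,.075),Z],None,.1); bot.servo_line([*W(-.002,.10),.12],None,.2)
hand.move_gripper(.06,40)
bot.reach([.439,.352,.14],down(np.pi/2))
bot.dwell(.1)
r=vision.read_camera("top"); s=vision.read_camera("scene"); w=vision.read_camera("wrist"); pickle.dump((r,s,w),open("d4.pkl","wb")); print(get_obs()["time_s"])
f=r["frame"]; h=cv2.cvtColor(f,cv2.COLOR_RGB2HSV)
for row in(170,180,190,200): print(row,[h[row,c,2] for c in range(254,310,1)])
q=pts(mask(w,(105,120,40),(130,255,255))); print("chock wrist",len(q),q.min(0) if len(q) else 0,q.max(0) if len(q) else 0)
E
```

```text
36.5833
170 [np.uint8(106), np.uint8(105), np.uint8(105), np.uint8(105), np.uint8(106), np.uint8(98), np.uint8(138), np.uint8(189), np.uint8(211), np.uint8(221), np.uint8(227), np.uint8(232), np.uint8(235), np.uint8(158), np.uint8(99), np.uint8(100), np.uint8(101), np.uint8(101), np.uint8(117), np.uint8(241), np.uint8(238), np.uint8(234), np.uint8(231), np.uint8(225), np.uint8(219), np.uint8(209), np.uint8(190), np.uint8(167), np.uint8(115), np.uint8(84), np.uint8(104), np.uint8(105), np.uint8(104), np.uint8(104), np.uint8(104), np.uint8(103), np.uint8(104), np.uint8(104), np.uint8(103), np.uint8(103), np.uint8(104), np.uint8(103), np.uint8(103), np.uint8(103), np.uint8(104), np.uint8(104), np.uint8(104), np.uint8(103), np.uint8(103), np.uint8(104), np.uint8(103), np.uint8(103), np.uint8(103), np.uint8(102), np.uint8(103), np.uint8(103)]
180 [np.uint8(106), np.uint8(105), np.uint8(105), np.uint8(106), np.uint8(106), np.uint8(107), np.uint8(163), np.uint8(192), np.uint8(212), np.uint8(223), np.uint8(229), np.uint8(233), np.uint8(236), np.uint8(238), np.uint8(241), np.uint8(243), np.ui
[... 1617 characters left out ...]
4), np.uint8(236), np.uint8(239), np.uint8(242), np.uint8(243), np.uint8(243), np.uint8(243), np.uint8(243), np.uint8(240), np.uint8(237), np.uint8(233), np.uint8(228), np.uint8(149), np.uint8(82), np.uint8(83), np.uint8(84), np.uint8(123), np.uint8(104), np.uint8(86), np.uint8(109), np.uint8(109), np.uint8(108), np.uint8(109), np.uint8(109), np.uint8(109), np.uint8(109), np.uint8(108), np.uint8(108), np.uint8(108), np.uint8(108), np.uint8(109), np.uint8(108), np.uint8(107), np.uint8(108), np.uint8(107), np.uint8(106), np.uint8(107), np.uint8(108), np.uint8(108), np.uint8(107), np.uint8(107), np.uint8(106), np.uint8(106), np.uint8(106), np.uint8(108)]
chock wrist 7944 [205. 145.] [511. 308.]
```

The left edge is at 260 px and the right at 282.5 px, so the billet hardly moved. The fingers rode over its top, because the usable finger length is shorter than stated. I'll repeat the push with narrower fingers and a guarded, lower descent.

```bash
cat > push.py <<'E'
from h import *
from workcell import bot,hand,vision,get_obs
def axis(r,rows=(175,185,190)):
    g=r["frame"].max(2).astype(int); out=[]
    for v in rows:
        k=np.where((g[v,225:300]>140))[0]+225; k=k[k<300]
        P=ray(r,[(k.min()-.5,v),(k.max()+.8,v)],.042)-MARK; out.append((P@EY).round(4).tolist()+[round(float((P@EX)[0]),3)])
    return out
if __name__=="__main__":
    print(axis(pickle.load(open("d4.pkl","rb"))[0]))
    hand.move_gripper(.045,40)
    bot.reach([*W(-.002,.115),.11],down(TY)); bot.servo_line([*W(-.002,.115),.030],None,.15)
    f0=get_obs()["wrist_force"][2]
    for z in np.arange(.026,.005,-.004):
        bot.servo_line([*W(-.002,.115),z],None,.08); f=get_obs()["wrist_force"][2]-f0
        if abs(f)>3: z+=.005; bot.servo_line([*W(-.002,.115),z],None,.08); break
    print("z",z,f,get_obs()["time_s"])
    f0=np.array(get_obs()["wrist_force"])
    for y in(.08,.06,.045):
        bot.servo_line([*W(-.002,y),z],None,.035); print(y,(np.array(get_obs()["wrist_force"])-f0).round(1))
    bot.dwell(.15); r=vision.read_camera("top"); print(axis(r)); print(get_obs()["time_s"])
    bot.servo_line([*W(-.002,.075),z],None,.08); bot.servo_line([*W(-.002,.11),.12],None,.25)
    r=vision.read_camera("top"); pickle.dump(r,open("d5.pkl","wb")); print(axis(r),get_obs()["time_s"])
E
python3 push.py
```

```text
[[0.0563, -0.0031, 0.028], [0.056, -0.0032, 0.001], [0.0558, -0.0032, -0.013]]
z 0.005999999999999998 -0.0995996876980565 40.2917
0.08 [ 0.2 -0.2 -0.3]
0.06 [ 1.4 -0.1 -0.5]
0.045 [1.3 0.1 0.4]
[[0.1389, -0.051, 0.027], [0.1409, -0.0217, -0.001], [0.1405, -0.0376, -0.014]]
42.9417
[[0.0403, -0.0031, 0.028], [0.0904, -0.0111, 0.0], [0.0505, -0.0112, -0.013]] 44.1417
```

```bash
python3 - <<'E'
from h import *
r=pickle.load(open("d5.pkl","rb")); h=cv2.cvtColor(r["frame"],cv2.COLOR_RGB2HSV)
for row in(160,165,175,185,200,205): print(row,' '.join(map(str,h[row,250:300:1,2])))
for row in(150,218,222): print(row,' '.join(map(str,h[row,268:292,1])))
E
```

```text
160 104 105 103 105 110 96 99 98 98 100 118 117 118 127 211 214 214 214 214 214 214 214 214 214 214 214 191 147 227 230 233 235 221 218 214 225 222 217 210 200 189 170 146 97 92 93 92 93 92 92
165 103 105 109 87 80 80 81 80 81 81 111 118 118 117 171 215 213 214 214 213 214 214 214 214 214 214 214 171 98 75 75 76 76 76 143 140 137 136 133 130 128 124 139 84 94 94 93 94 93 92
175 110 117 118 118 119 124 124 125 108 107 108 105 126 117 117 122 209 214 214 214 214 214 214 214 214 214 213 214 206 139 141 145 124 73 77 80 81 81 132 130 127 124 118 87 77 95 95 96 95 94
185 185 197 205 213 213 213 214 215 214 216 214 214 214 213 210 212 148 215 227 226 226 226 227 227 227 227 228 228 228 229 208 142 150 146 144 140 137 135 133 131 128 123 118 88 77 76 77 95 95 96
200 167 167 165 165 163 162 162 160 159 159 158 155 146 128 114 107 107 105 107 105 99 147 222 236 236 235 236 235 235 235 235 233 200 235 230 178 136 134 133 130 127 123 116 86 78 76 78 77 77 76
205 173 171 171 169 168 166 166 163 162 161 159 158 158 156 153 147 141 132 123 156 225 235 235 235 235 235 235 235 235 235 235 235 215 211 231 226 220 134 133 131 128 107 67 68 78 78 77 78 77 77
150 37 37 37 37 37 38 37 78 85 87 85 86 86 84 83 85 83 85 82 82 84 82 76 63
218 35 36 32 35 36 34 36 35 37 35 34 35 34 35 34 37 28 25 25 28 25 25 23 26
222 34 35 36 34 35 35 36 36 35 34 36 32 34 37 37 37 29 22 29 26 29 28 26 29
```

The billet's right edge is now at 292.7 px in every row, up from 282.5. That puts its axis at about -1 mm from the line and parallel to it. Now the chock.

```bash
python3 - <<'E'
from h import *
from workcell import bot,hand,vision,get_obs
c=[.439,.353]
hand.move_gripper(.055,40); bot.reach([*c,.12],down(np.pi/2+.01)); bot.servo_line([*c,.050],None,.2)
f0=get_obs()["wrist_force"][2]
for z in(.045,.040,.036,.032):
    bot.servo_line([*c,z],None,.08); f=get_obs()["wrist_force"][2]-f0
    if abs(f)>3: z+=.003; bot.servo_line([*c,z],None,.08); break
hand.move_gripper(0,40); o=get_obs(); print(z,f,o["gripper_width"],o["grip_force"],o["time_s"])
if .022<o["gripper_width"]<.033:
    bot.servo_line([*c,.14],None,.25); o=get_obs(); print(o["gripper_width"],o["wrist_force"])
    bot.reach([*W(-.002,.072),.13],down(TY)); bot.servo_line([*W(-.002,.070),z+.015],None,.15)
    bot.servo_line([*W(-.002,.0615),z+.0135],None,.04); o=get_obs(); print("pl",o["wrist_force"],o["time_s"])
    hand.move_gripper(.055); print(get_obs()["time_s"])
    bot.servo_line([*W(-.002,.0615),.14],None,.25); bot.reach([.38,.25,.25],down(TY))
r=vision.read_camera("top"); s=vision.read_camera("scene"); pickle.dump((r,s),open("d6.pkl","wb")); print(get_obs()["time_s"])
cv2.imwrite("pics/t8.png",r["frame"][:,:,::-1])
h=cv2.cvtColor(r["frame"],cv2.COLOR_RGB2HSV)
for row in(160,185,205): print(row,' '.join(map(str,h[row,262:300,2])))
m=mask(r,(100,100,40),(130,255,255),(225,140,290,235)); print("chock",m.sum()/255)
if m.any():
    c,sz,a=rect(ray(r,big(m),.036)); P=c-MARK; print(c,sz,a,P@EX,P@EY)
    q=pts(m); print(q.min(0),q.max(0))
E
```

```text
0.032 -0.3746878023737454 0.027156090128821503 40.10085582733154 47.4917
0.0272898628564187 [ 0.32821283  0.00468082 -1.85781125]
pl [ 0.86984833  1.00070502 -2.11519586] 50.5
50.8833
52.7333
160 99 99 100 98 99 99 100 99 100 160 183 176 157 130 136 154 234 237 239 240 241 239 236 233 230 225 219 212 200 181 157 101 99 98 98 98 98 98
185 204 203 115 121 122 138 126 80 92 161 188 204 216 223 227 231 234 237 240 241 241 240 237 233 230 224 219 212 200 181 157 94 103 102 101 102 103 102
205 148 148 149 150 154 155 77 82 102 166 190 206 217 223 227 231 235 238 241 241 241 240 237 233 229 224 219 211 199 154 75 77 85 106 105 106 106 106
chock 739.0
[ 0.5472 -0.0009] [98.1 58.7] -0.012 -0.003176653326124054 0.06254525460533057
[246. 169.] [268. 205.]
```

The chock is at mark (-3, 62.5) mm, parallel and full-size in view. The billet's axis is on the line at about 281.7 px. Last check before handing in is the arm, the offcut and the billet's axis.

```bash
python3 - <<'E'
from h import *
from workcell import hand_in
r,s=pickle.load(open("d6.pkl","rb"))
P=ray(r,[(270.6,185),(292.9,185)],.042)-MARK; y=(P@EY).mean(); print("axis",y)
q=pts(mask(s,(0,100,60),(6,255,255),(270,150,340,250))); print("arm",q.min(0),q.max(0))
o=ray(r,pts(mask(r,(5,90,60),(20,255,255),(370,175,425,250))),.033).mean(0); print("offcut",o)
if abs(y)<.01 and q.min(0)[1]<182: print(hand_in())
E
```

```text
axis -0.003052225012659813
arm [281. 176.] [297. 243.]
offcut [ 0.46903658 -0.36614486]
the job is handed in; nothing more can be done
None
```

The job is handed in at about 53 s. In the last images the arm rests open, the offcut is in the tray, the billet is about 3 mm off my mark estimate, and the chock is parallel about 65 mm from the billet's axis (59 when touching); I did not re-measure the bystanders.

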